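Rack the battery packs, set their switches, shut the box

TASK

Stand every loose black battery pack upright in the charging rack, one to a pocket, filling from the robot's left without leaving out a pocket (the place with the blanking cap takes none). In the white control box set the six lever switches, in the same left-to-right order as the rack's six places: on, leaning away from the robot, for each place that holds a pack, and off, leaning towards the robot, for each empty or capped place. When packs and switches are right, press the box's lid shut until it clicks past its catch, and do not knock over the spray bottle, the canister or the brush holder.

Things in the scene. Friction and masses are not known exactly. Their poses are not given: they have to be found in the camera images.
- pack1_center (a point): battery pack, black upright block 40 (its x) x 50 (its y) x 66 mm tall with a bare metal contact plate on top, about 0.25 kg; this point is its centre, 33 mm above its underside. None if the pack is absent in this run
- pack2_center (a point): battery pack, black upright block 40 (its x) x 50 (its y) x 66 mm tall with a bare metal contact plate on top, about 0.25 kg; this point is its centre, 33 mm above its underside. None if the pack is absent in this run
- pack3_center (a point): battery pack, black upright block 40 (its x) x 50 (its y) x 66 mm tall with a bare metal contact plate on top, about 0.25 kg; this point is its centre, 33 mm above its underside. None if the pack is absent in this run
- pack4_center (a point): battery pack, black upright block 40 (its x) x 50 (its y) x 66 mm tall with a bare metal contact plate on top, about 0.25 kg; this point is its centre, 33 mm above its underside. None if the pack is absent in this run
- pack5_center (a point): battery pack, black upright block 40 (its x) x 50 (its y) x 66 mm tall with a bare metal contact plate on top, about 0.25 kg; this point is its centre, 33 mm above its underside. None if the pack is absent in this run
- rack: fixed charging rack: aluminium base 76 x 400 x 10 mm with six grey modules in a row at 64 mm pitch along its y; origin at the centre of its underside, x away from the robot, y to the robot's left. Five modules are open pockets, inside 50 (x) x 60 (y) mm, floor at z = 14 mm, wall tops at z = 40 mm; the sixth is a closed blanking cap, at a place that changes from run to run
- slot1 (a point): place 1 of the rack, counted from the robot's left (+y) to its right: where the centre of a pack sits when it stands on the floor of the pocket there (47 mm above the shelf), with the pack's x and y along the rack's
- slot2 (a point): place 2 of the rack, counted from the robot's left (+y) to its right: where the centre of a pack sits when it stands on the floor of the pocket there (47 mm above the shelf), with the pack's x and y along the rack's
- slot3 (a point): place 3 of the rack, counted from the robot's left (+y) to its right: where the centre of a pack sits when it stands on the floor of the pocket there (47 mm above the shelf), with the pack's x and y along the rack's
- slot4 (a point): place 4 of the rack, counted from the robot's left (+y) to its right: where the centre of a pack sits when it stands on the floor of the pocket there (47 mm above the shelf), with the pack's x and y along the rack's
- slot5 (a point): place 5 of the rack, counted from the robot's left (+y) to its right: where the centre of a pack sits when it stands on the floor of the pocket there (47 mm above the shelf), with the pack's x and y along the rack's
- slot6 (a point): place 6 of the rack, counted from the robot's left (+y) to its right: where the centre of a pack sits when it stands on the floor of the pocket there (47 mm above the shelf), with the pack's x and y along the rack's
- blank: the blanking cap: grey module 58 x 63 mm, its flat top 46 mm above the shelf, with a small rib; takes no pack. Origin at the centre of its underside; compare with the slot points to find which place is capped
- box: fixed control box, white plastic tray 140 (x) x 222 (y) mm with 6 mm walls: deck at z = 40 mm, wall tops at z = 78 mm; origin at the centre of its underside, x away from the robot, y to the robot's left. Six lever switches side by side: pivots at x = -15 mm, y = +80 (switch 1), +48, +16, -16, -48, -80 mm, z = 42 mm, axes along y
- switch1 (a joint): angle of steel lever switch 1 (from the robot's left; for rack place 1): +0.45 rad = on, leaning away from the robot (box +x); -0.45 = off, leaning towards the robot. The lever rises 28 mm from its pivot, is 12 mm wide (y), 8 mm thick. Over-centre spring (2 to 3 N at the tip): pushed past upright it snaps to the other end
- switch2 (a joint): angle of steel lever switch 2 (from the robot's left; for rack place 2): +0.45 rad = on, leaning away from the robot (box +x); -0.45 = off, leaning towards the robot. The lever rises 28 mm from its pivot, is 12 mm wide (y), 8 mm thick. Over-centre spring (2 to 3 N at the tip): pushed past upright it snaps to the other end
- switch3 (a joint): angle of steel lever switch 3 (from the robot's left; for rack place 3): +0.45 rad = on, leaning away from the robot (box +x); -0.45 = off, leaning towards the robot. The lever rises 28 mm from its pivot, is 12 mm wide (y), 8 mm thick. Over-centre spring (2 to 3 N at the tip): pushed past upright it snaps to the other end
- switch4 (a joint): angle of steel lever switch 4 (from the robot's left; for rack place 4): +0.45 rad = on, leaning away from the robot (box +x); -0.45 = off, leaning towards the robot. The lever rises 28 mm from its pivot, is 12 mm wide (y), 8 mm thick. Over-centre spring (2 to 3 N at the tip): pushed past upright it snaps to the other end
- switch5 (a joint): angle of steel lever switch 5 (from the robot's left; for rack place 5): +0.45 rad = on, leaning away from the robot (box +x); -0.45 = off, leaning towards the robot. The lever rises 28 mm from its pivot, is 12 mm wide (y), 8 mm thick. Over-centre spring (2 to 3 N at the tip): pushed past upright it snaps to the other end
- switch6 (a joint): angle of steel lever switch 6 (from the robot's left; for rack place 6): +0.45 rad = on, leaning away from the robot (box +x); -0.45 = off, leaning towards the robot. The lever rises 28 mm from its pivot, is 12 mm wide (y), 8 mm thick. Over-centre spring (2 to 3 N at the tip): pushed past upright it snaps to the other end
- lid (a joint): angle of the box's lid: 0 = shut; starts 1.65 to 1.9 (open, leaning away from the robot), limit 1.95. Hinge line on top of the far wall (box x = +70, z = 78 mm, along y). Plate 144 mm long, 222 wide, 8 thick. Stiff hinge (0.28 N m): stays where left. A spring catch in mid front edge stops it about 0.1 rad short; 10 to 20 N down near the front edge takes it past with a click, and it stays shut
- spray: coral spray bottle, 72 mm across, 220 mm tall, a bystander; origin at the centre of its underside, z up
- canister: white ceramic canister with hinged lid, 114 mm across, 162 mm tall, a bystander; origin at the centre of its underside, z up
- brush_holder: chrome toilet brush holder, 90 mm across, 280 mm tall with the brush's handle, a bystander; origin at the centre of its underside, z up

How it is judged:
By the outcome, as a careful person would: the job done as asked, in the order asked, and still so for the second after the job is handed in, with the robot touching nothing.
Of pack1, pack2, pack3, pack4, pack5 only 3 to 5 are there at a start; the rules pass over those that are not, and their reading is None.
At some moment in a run one of pack1, pack2, pack3, pack4, pack5 may be knocked a few centimetres aside while the robot is not near it.
It also fails if it takes over 208 s, if anything falls off the work surface, if the arm or the gripper's body presses on something with over 40 N, if the wrist force passes 120 N, or if a joint passes its speed limit or range.

ROBOT

A 6-joint arm with a two-finger parallel gripper is mounted at the origin on the work surface. World frame = base frame: x ahead of the robot, y to its left, z up, the work surface at z = 0. Lengths are in mm, angles in degrees, forces in N, time in s.
With the tool pointing down it reaches from about 375 to 750 mm from the base axis. Payload 9 kg.
Tool frame: the origin (TCP) lies at the very end of the fingers, on their centre line; the grasp point (between the pads) lies 19 mm behind it; z points along the fingers, y is the line along which they close (so a half turn about z gives the same grasp; the last joint's range is limited). The gripper opens to 85 mm and grips with 20 to 120 N. Pads are 22 mm wide; open, the fingers measure 114 mm over their backs; the gripper's body (76 mm by 85 mm) begins 54 mm behind the grasp point. The pads swing forward as they close: fully open they stand 13 mm farther back than shut.
Start: joints at [-85.411, 5.964, 5.575, 89.605, 0, 77.527], TCP at [176.06, -573.62, 231.331] pointing down, gripper open.
Joint ranges: [-171.21, 171.21], [-48.23, 106.86], [-62.78, 66.21], [-105.2, 120.99], [-86.42, 89.51], [-180, 180]. Speed limits (degrees/s): [127.2, 127.2, 147.25, 180, 180, 180].

INTERFACE

Orientations are given as a 3x3 rotation matrix whose columns are the frame's x, y, z axes.
In Python, from cell import robot gives the robot as it stands.
- The arm moves only by the tool servo_tool, never from a script. Its argument "steps" is text: rows parted by semicolons, each of 6 numbers parted by spaces: the shift along the tool's x, y, z normalised to -1 to 1, where 1 is 400 mm, then the turn, a rotation vector about the tool's x, y, z normalised to -1 to 1, where 1 is 120 degrees. In form: dx dy dz ax ay az; .... A call has 1 to 10 rows; each row shifts and turns the commanded pose from where the row before left it, along the tool's axes as they then stand; what a row does not reach is not made up. A row lasts 1/8 s, in which the tool goes at most 62.5 mm and 10.7 degrees, less where a joint would pass 70% of its speed; a pose out of reach is approached as far as the arm can. A call with a number of a shift or a turn outside -1 to 1 is refused whole. A call with a gripper value outside its range is refused whole. "claw" is the closure, from -1 (fully open) to 1 (shut), set as the call begins (left out, the last holds). The fingers move at their own pace and stop on an object; "newtons" is the grip in N (left out, the last holds). Time passes only in rows, so rows that do not move let the fingers close. It gives the time, the measured TCP pose, the force, the opening and the grip force at its end, in the units of the state.
- robot.get_state(): the state, without advancing time (a new reading comes with each control period).
- robot.read_camera(name): name is "scene" or "top" or "wrist"; returns a dict with "img" (400x640x3 uint8, red, green, blue), "camera_matrix" (3x3 intrinsics, pixels), "rvec" (rotation vector, rad) and "tvec" (3), from world to camera coordinates, as OpenCV has them. Camera axes: x right, y down, z forward; pixel columns grow to the right and rows downward; lengths in mm; the calibration is good to about 2 mm. The wrist camera is an equidistant fisheye: a pixel r from the principal point sees the ray r / f radians off the axis. A picture is of the moment at which its call begins. There is no depth.
- robot.close_job(): hands the job in; it is judged then, once.
Trained networks look in a picture, given as the dict that the camera call returned (one of the last four; its "shot" number tells which), for a name from the list of things; names that differ only in an ending like _2 or _b are one class to them, and where a whole thing is asked for, a point or a joint stands for the part that bears it (a point fixed in the world has none). Each returns a list of dicts, best first, with "confidence" (0 to 1); they miss things now and then, are a little off and sometimes report something else, mostly with a low value. They report only what shows in the picture. A call takes as long as a camera call.
- robot.silhouettes(target, picture): "pixels" (400x640 bool, what is visible of it).
- robot.tip_of(target, picture): "xyz" ([x, y, z] in mm, in world coordinates, good to about 4 mm: a listed point, or the origin of a listed thing).
The state is a dict: "time": time; "q": joint angles; "qd": joint speeds; "effort": joint torques, N m; "eef_pos": TCP position; "tcp_rot": TCP orientation; "ft_force": force on the tool from outside, world axes, zero at the start; "wrist_torque": the same for the moment, N m; "opening": opening from 0.0 (shut) to 1.0 (fully open); "finger_force": force on a finger pad.
Only numpy, scipy, OpenCV 4.12 (cv2) and the standard library are available. Lean on these libraries where they do the work, as an engineer would, in place of code of your own. Each camera call takes 0.05 s, during which the arm holds its last target. There are 200 camera calls.

## Working session

There is one attempt and no reset: what is moved stays moved. The work goes in short steps, Python scripts to look and compute and a tool call to move; the robot and the scene stay as the last step left them, time stands still between calls to the robot, and variables do not carry over. Pictures are saved under pics/ and viewed, at most 14 in all, crops included, and the job is handed in when it is done.

Besides the shell and the picture viewer there is one more tool, called after ">>>" by a JSON object that holds its "api" and its "payload", one argument or row to a line. servo_tool: Moves the arm, as the interface text tells. Its arguments: {"type":"object","properties":{"steps":{"type":"string"},"claw":{"type":"number"},"newtons":{"type":"number"}},"required":["steps"]}

```bash
mkdir -p pics; ls; python3 - <<'E'
from cell import robot
import cv2,numpy as np
s=robot.get_state();print(s['time'],s['eef_pos'],np.round(s['tcp_rot'],3).tolist(),s['opening'])
for n in ['scene','top']:
    p=robot.read_camera(n);cv2.imwrite(f'pics/{n}0.png',p['img'][:,:,::-1])
    for t in ['pack1_center','rack','slot1','slot6','blank','box','spray','canister','brush_holder']:
        try:print(n,t,[(np.round(d['xyz']).tolist(),round(d['confidence'],2)) for d in robot.tip_of(t,p)])
        except Exception as e:print(t,e)
print(robot.get_state()['time'])
E
```

```text
pics
0.0 [ 176.03955472 -573.24655919  230.50397513] [[0.956, 0.293, -0.0], [0.293, -0.956, 0.001], [0.0, -0.001, -1.0]] 1.002849769424517
scene pack1_center [([488.0, -254.0, 2.0], 0.27), ([690.0, -401.0, 2.0], 0.26), ([594.0, 6.0, 48.0], 0.19)]
scene rack []
scene slot1 [([591.0, 72.0, 45.0], 0.93), ([577.0, 263.0, 45.0], 0.85), ([579.0, 197.0, 43.0], 0.85), ([586.0, 134.0, 42.0], 0.84), ([594.0, 6.0, 48.0], 0.84), ([568.0, 326.0, 47.0], 0.68)]
scene slot6 [([591.0, 72.0, 45.0], 0.93), ([577.0, 263.0, 45.0], 0.85), ([579.0, 197.0, 43.0], 0.85), ([586.0, 134.0, 42.0], 0.84), ([594.0, 6.0, 48.0], 0.84), ([568.0, 326.0, 47.0], 0.68)]
scene blank [([592.0, 71.0, 11.0], 0.74), ([770.0, 44.0, -0.0], 0.56)]
scene box [([484.0, -255.0, 1.0], 0.81), ([588.0, 68.0, 48.0], 0.44)]
scene spray [([769.0, 44.0, 2.0], 0.76)]
scene canister [([728.0, 274.0, 3.0], 0.88)]
scene brush_holder [([690.0, -401.0, 0.0], 0.76), ([590.0, 70.0, 8.0], 0.47)]
top pack1_center []
top rack [([580.0, 166.0, 4.0], 0.59)]
top slot1 [([587.0, 134.0, 47.0], 0.97), ([569.0, 322.0, 43.0], 0.91), ([574.0, 263.0, 46.0], 0.91), ([598.0, 8.0, 48.0], 0.83), ([586.0, 70.0, 50.0], 0.76)]
top slot6 [([587.0, 134.0, 47.0], 0.97), ([569.0, 322.0, 43.0], 0.91), ([574.0, 263.0, 46.0], 0.91), ([598.0, 8.0, 48.0], 0.83), ([586.0, 70.0, 50.0], 0.76)]
top blank [([595.0, 65.0, 14.0], 0.87)]
top box [([480.0, -251.0, -1.0], 0.78)]
top spray [([773.0, 44.0, -0.0], 0.91)]
top canister [([730.0, 273.0, 5.0], 0.58), ([573.0, 261.0, 45.0], 0.3)]
top brush_holder [([688.0, -405.0, 2.0], 0.75), ([415.0, 384.0, 29.0], 0.74)]
1.0
```

View pics/scene0.png

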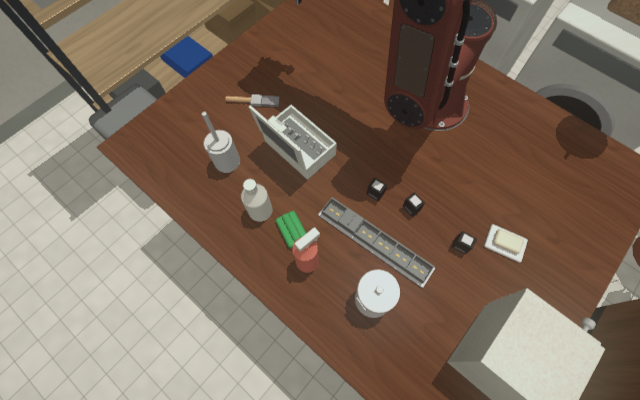

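View pics/top0.png

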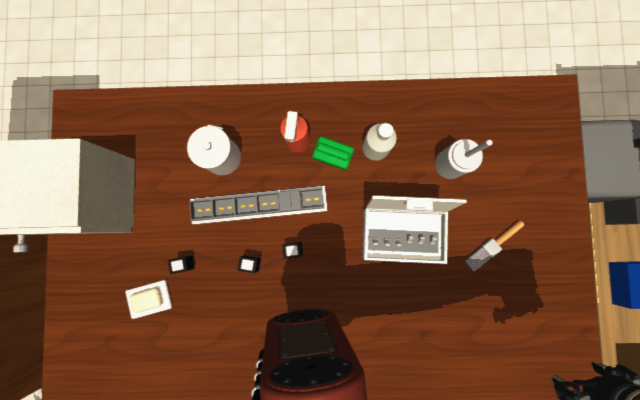

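```bash
cat > h.py <<'E'
from cell import robot
import cv2,numpy as np
def ray(p,uv):
    K=p['camera_matrix'];R=cv2.Rodrigues(np.array(p['rvec'],float))[0];t=np.array(p['tvec'],float).ravel()
    uv=np.atleast_2d(np.array(uv,float));n=np.c_[(uv[:,0]-K[0,2])/K[0,0],(uv[:,1]-K[1,2])/K[1,1]]
    if p.get('wrist'):
        r=np.linalg.norm(n,axis=1,keepdims=True)+1e-12;d=np.c_[n/r*np.sin(r),np.cos(r)]
    else:d=np.c_[n,np.ones(len(n))]
    return -R.T@t,d@R
def px2w(p,uv,z):
    o,d=ray(p,uv);return o+d*((z-o[2])/d[:,2])[:,None]
def w2px(p,X):
    K=p['camera_matrix'];R=cv2.Rodrigues(np.array(p['rvec'],float))[0];t=np.array(p['tvec'],float).ravel()
    c=np.atleast_2d(X)@R.T+t
    if p.get('wrist'):
        rr=np.linalg.norm(c[:,:2],axis=1);th=np.arctan2(rr,c[:,2]);n=c[:,:2]/rr[:,None]*th[:,None]
    else:n=c[:,:2]/c[:,2:]
    return n*[K[0,0],K[1,1]]+[K[0,2],K[1,2]]
def cam(n,save=None):
    p=robot.read_camera(n);p['wrist']=n=='wrist'
    if save:cv2.imwrite('pics/'+save+'.png',p['img'][:,:,::-1])
    return p
def plates(p,near,rad=45,z=66,thr=150):
    """bright plate centre+yaw around the expected world xy points"""
    out=[]
    for a in near:
        c=w2px(p,[[*a,z]])[0];e=w2px(p,[[a[0]+rad,a[1],z],[a[0],a[1]+rad,z]]);r=np.abs(e-c).max()
        g=p['img'].astype(float).min(2);yy,xx=np.mgrid[:400,:640]
        m=((np.hypot(xx-c[0],yy-c[1])<r)&(g>thr)).astype(np.uint8)
        n,l,st,ce=cv2.connectedComponentsWithStats(m)
        if n<2: out.append(None);continue
        k=1+np.argmax(st[1:,4]);ys,xs=np.nonzero(l==k)
        w=px2w(p,np.c_[xs,ys],z)[:,:2];rc=cv2.minAreaRect(w.astype(np.float32))
        out.append((w.mean(0).round(1).tolist(),[tuple(np.round(v,1)) if np.ndim(v) else round(v,1) for v in rc],len(w)))
    return out
E
python3 - <<'E'
from h import *
print(robot.get_state()['time'])
for n,pk in (('top',[(181,265),(249,264),(292,250)]),('scene',[(464,241),(414,203),(377,187)])):
    p=cam(n);print(p['camera_matrix'].round(1).tolist())
    w=px2w(p,pk,66)[:,:2];print(w.round())
    for r in plates(p,w,35):print(r)
    try:
        for d in robot.silhouettes('pack1_center',p):
            ys,xs=np.nonzero(d['pixels']);print('sil',xs.mean().round(),ys.mean().round(),len(xs),round(d['confidence'],2))
    except Exception as e:print(e)
p=cam('wrist','wrist0');R=cv2.Rodrigues(np.array(p['rvec'],float))[0];print(-R.T@np.array(p['tvec']).ravel(),R.round(3).tolist(),p['camera_matrix'].tolist())
E
```

```text
1.0
[[386.2, 0.0, 318.2], [0.0, 386.2, 198.5], [0.0, 0.0, 1.0]]
[[417. 371.]
 [416. 182.]
 [451.  62.]]
([417.4, 382.9], [(np.float64(417.3), np.float64(382.8)), (np.float64(24.9), np.float64(30.6)), 9.9], 102)
([414.8, 188.0], [(np.float64(414.9), np.float64(187.9)), (np.float64(31.1), np.float64(25.6)), 78.1], 107)
([452.1, 69.6], [(np.float64(450.2), np.float64(68.0)), (np.float64(22.2), np.float64(24.7)), 88.7], 67)
[[381.9, 0.0, 330.4], [0.0, 381.9, 197.2], [0.0, 0.0, 1.0]]
[[427. 377.]
 [424. 189.]
 [457.  66.]]
([416.7, 380.4], [(np.float64(416.3), np.float64(380.7)), (np.float64(25.4), np.float64(29.6)), 11.6], 80)
([414.0, 185.8], [(np.float64(414.0), np.float64(185.9)), (np.float64(29.3), np.float64(24.5)), 80.3], 72)
([452.0, 67.7], [(np.float64(450.8), np.float64(65.7)), (np.float64(24.3), np.float64(20.6)), 7.3], 38)
[ 247.18141179 -551.65653512  372.57646214] [[0.291, -0.957, -0.001], [-0.915, -0.279, 0.291], [-0.279, -0.083, -0.957]] [[309.70691628693146, 0.0, 324.3839128830201], [0.0, 309.70691628693146, 201.90036635438884], [0.0, 0.0, 1.0]]
```

```bash
cat >> h.py <<'E'
from scipy.spatial.transform import Rotation as Ro
def down(a):  # tool x at world angle a deg, z down
    a=np.radians(a);x=np.array([np.cos(a),np.sin(a),0]);z=np.array([0,0,-1.]);return np.c_[x,np.cross(z,x),z]
def plan(way,start=None,vmax=50,wmax=9,dec=3):
    """way: [(xyz, R or yaw deg[, vmax])]; prints rows for servo_tool"""
    s=robot.get_state();P,R=start or (np.array(s['eef_pos']),np.array(s['tcp_rot']))
    print('t',round(s['time'],2),'from',np.round(P,1));rows=[]
    for w in way:
        T=np.array(w[0],float);Rt=down(w[1]) if np.isscalar(w[1]) else w[1];v=w[2] if len(w)>2 else vmax
        n=max(1,int(np.ceil(max(np.linalg.norm(T-P)/v,np.degrees(np.linalg.norm(Ro.from_matrix(R.T@Rt).as_rotvec()))/wmax))))
        for k in range(n,0,-1):
            d=np.round(R.T@(T-P)/k/400,dec);a=np.round(np.degrees(Ro.from_matrix(R.T@Rt).as_rotvec())/k/120,dec)
            P=P+R@d*400;R=R@Ro.from_rotvec(np.radians(a*120)).as_matrix()
            rows.append(' '.join('%g'%(x+0) for x in [*d,*a]))
    for i in range(0,len(rows),10):print('; '.join(rows[i:i+10]),'\n')
    print('end',P.round(1))
E
python3 - <<'E'
from h import *
plan([((330,-350,330),50),((440,-60,320),90),((480,180,300),90)])
E
```

```text
t 1.25 from [ 176.  -573.6  231.3]
0.089 -0.07 -0.041 0 0 -0.046; 0.095 -0.061 -0.041 0 0 -0.046; 0.1 -0.052 -0.041 0 0 -0.046; 0.105 -0.042 -0.041 0 0 -0.045; 0.109 -0.032 -0.041 0 0 -0.046; 0.111 -0.022 -0.042 0 0 -0.045; 0.105 -0.037 0.004 0 0 -0.048; 0.108 -0.026 0.004 0 0 -0.048; 0.11 -0.015 0.003 0 0 -0.048; 0.11 -0.004 0.004 0 0 -0.047 

0.11 0.007 0.003 0 0 -0.048; 0.109 0.018 0.004 0 0 -0.047; 0.107 0.029 0.003 0 0 -0.048; 0.12 0.02 0.01 0 0 0; 0.12 0.02 0.01 0 0 0; 0.12 0.02 0.01 0 0 0; 0.12 0.02 0.01 0 0 0; 0.12 0.02 0.01 0 0 0 

end [479.8 179.9 300.1]
```

>>> {"api": "servo_tool", "payload": {
  "steps": "0.089 -0.07 -0.041 0 0 -0.046; 0.095 -0.061 -0.041 0 0 -0.046; 0.1 -0.052 -0.041 0 0 -0.046; 0.105 -0.042 -0.041 0 0 -0.045; 0.109 -0.032 -0.041 0 0 -0.046; 0.111 -0.022 -0.042 0 0 -0.045; 0.105 -0.037 0.004 0 0 -0.048; 0.108 -0.026 0.004 0 0 -0.048; 0.11 -0.015 0.003 0 0 -0.048; 0.11 -0.004 0.004 0 0 -0.047"
}}

```text
time: 2.5
eef_pos: [393.1, -182.8, 324.2]
tcp_rot: [[0.292, 0.957, 0.001], [0.957, -0.292, -0.001], [-0.0, 0.001, -1.0]]
ft_force: [0.1, 0.1, 0.4]
opening: 0.999
finger_force: 0.0
```

>>> {"api": "servo_tool", "payload": {
  "steps": "0.11 0.007 0.003 0 0 -0.048; 0.109 0.018 0.004 0 0 -0.047; 0.107 0.029 0.003 0 0 -0.048; 0.12 0.02 0.01 0 0 0; 0.12 0.02 0.01 0 0 0; 0.12 0.02 0.01 0 0 0; 0.12 0.02 0.01 0 0 0; 0.12 0.02 0.01 0 0 0"
}}

```text
time: 3.5
eef_pos: [479.9, 181.6, 300.1]
tcp_rot: [[-0.001, 1.0, 0.001], [1.0, 0.001, -0.0], [-0.0, 0.001, -1.0]]
ft_force: [1.7, -0.5, -1.0]
opening: 0.999
finger_force: 0.0
```

```bash
python3 - <<'E'
from h import *
s=robot.get_state();print(s['time'],s['eef_pos'],np.round(s['tcp_rot'],3).tolist())
p=cam('wrist','w1')
for r in plates(p,[(417,381),(414,187),(452,68)],40,thr=130):print(r)
for t in ['pack1_center','slot1','rack','blank']:print(t,[(np.round(d['xyz']).tolist(),round(d['confidence'],2)) for d in robot.tip_of(t,p)])
print(w2px(p,[(569,324,14),(596,7,14)]))
E
```

```text
3.5 [479.91394924 181.58456259 300.09351419] [[-0.001, 1.0, 0.001], [1.0, 0.001, -0.0], [-0.0, 0.001, -1.0]]
([416.1, 382.9], [(np.float64(416.1), np.float64(383.1)), (np.float64(26.9), np.float64(30.9)), 10.4], 491)
([413.4, 188.8], [(np.float64(413.3), np.float64(188.7)), (np.float64(28.9), np.float64(24.7)), 78.9], 437)
([449.3, 65.0], [(np.float64(449.3), np.float64(64.7)), (np.float64(26.9), np.float64(31.1)), 5.4], 400)
pack1_center []
slot1 []
rack [([414.0, 384.0, 25.0], 0.38)]
blank [([591.0, 74.0, 10.0], 0.8)]
[[389.17196738  63.82878064]
 [396.55292779 272.8061332 ]]
```

View pics/w1.png

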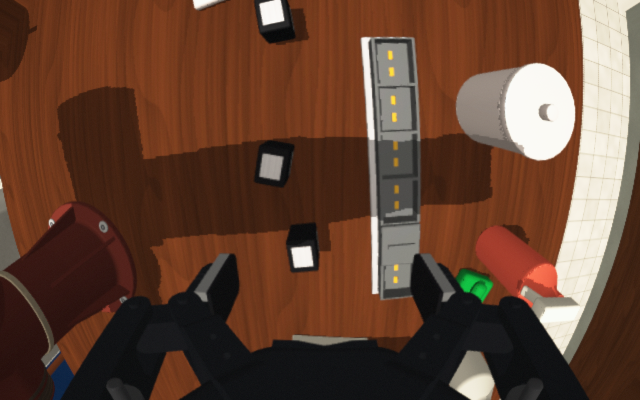

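```bash
python3 - <<'E'
from h import *
for n in ['wrist','top','scene']:
    p=cam(n);h=cv2.cvtColor(p['img'],cv2.COLOR_RGB2HSV)
    m=((h[...,0]>18)&(h[...,0]<34)&(h[...,1]>120)&(h[...,2]>90)).astype(np.uint8)
    k,l,st,ce=cv2.connectedComponentsWithStats(m)
    W=px2w(p,ce[1:],15)[:,:2];a=st[1:,4];pr=np.array([582.5,165.5]);
    ok=(abs(W[:,0]-582)<35)&(W[:,1]>-40)&(W[:,1]<350)&(a>=2);W=W[ok];a=a[ok]
    idx=np.round((324-W[:,1])/63.7).astype(int);c=[]
    I=sorted(set(idx));C=np.array([np.average(W[idx==i],axis=0,weights=a[idx==i]) for i in I]);print(n,I,C.round(1).tolist())
    f=[np.polyfit(I,C[:,j],1) for j in (0,1)];print('place1',f[0][1],f[1][1],'step',f[0][0],f[1][0],np.degrees(np.arctan2(f[0][0],-f[1][0])))
    th=np.radians(np.degrees(np.arctan2(f[0][0],-f[1][0])))
E
```

```text
wrist [np.int64(0), np.int64(1), np.int64(2), np.int64(3), np.int64(5)] [[570.4, 325.0], [575.1, 262.0], [579.6, 198.0], [584.5, 134.6], [593.9, 7.0]]
place1 570.3330807695114 325.3373797290722 step 4.710869957056087 -63.63509430315545 4.233851009410427
top [np.int64(0), np.int64(1), np.int64(2), np.int64(3), np.int64(5)] [[572.2, 332.0], [578.2, 249.2], [581.7, 197.0], [586.8, 131.7], [596.0, 5.4]]
place1 572.6973337549143 324.0120152605856 step 4.670150067957315 -64.07318418538944 4.168788336118947
scene [np.int64(3)] [[586.0, 131.7]]
place1 292.98466616772924 65.8314660241109 step 97.66155538924305 21.943822008036957 102.66361455222756<stdin>:10: RankWarning: Polyfit may be poorly conditioned
<stdin>:10: RankWarning: Polyfit may be poorly conditioned
```

```bash
python3 - <<'E'
from h import *
plan([((416.5,383,130),100.4),((416.5,383,50),100.4,40),((416.5,383,30),100.4,10)])
print('--- place')
plan([((416.5,383,140),100.4),((571,325,140),94.2),((571,325,75),94.2,33),((571,325,46),94.2,10)],start=(np.array([416.5,383,30.]),down(100.4)))
E
```

```text
t 3.9 from [480.  178.9 300.4]
0.085 -0.027 0.071 0 0 -0.015; 0.086 -0.024 0.071 0 0 -0.014; 0.086 -0.021 0.071 0 0 -0.015; 0.087 -0.019 0.071 0 0 -0.014; 0.088 -0.016 0.071 0 0 -0.015; 0.088 -0.013 0.071 0 0 -0.014; 0 0 0.1 0 0 0; 0 0 0.1 0 0 0; 0 0 0.025 0 0 0; 0 0 0.025 0 0 0 

end [416.5 382.9  29.9]
--- place
t 3.9 from [416.5 383.   30. ]
0 0 -0.092 0 0 0; 0 0 -0.092 0 0 0; 0 0 -0.091 0 0 0; -0.053 0.088 0 0 0 0.013; -0.051 0.09 0 0 0 0.013; -0.048 0.091 0 0 0 0.013; -0.046 0.093 0 0 0 0.013; 0 0 0.081 0 0 0; 0 0 0.082 0 0 0; 0 0 0.024 0 0 0 

0 0 0.024 0 0 0; 0 0 0.024 0 0 0 

end [571.  324.8  46. ]
```

>>> {"api": "servo_tool", "payload": {
  "steps": "0.085 -0.027 0.071 0 0 -0.015; 0.086 -0.024 0.071 0 0 -0.014; 0.086 -0.021 0.071 0 0 -0.015; 0.087 -0.019 0.071 0 0 -0.014; 0.088 -0.016 0.071 0 0 -0.015; 0.088 -0.013 0.071 0 0 -0.014; 0 0 0.1 0 0 0; 0 0 0.1 0 0 0; 0 0 0.025 0 0 0; 0 0 0.025 0 0 0",
  "claw": -1
}}

```text
time: 5.15
eef_pos: [417.0, 383.7, 30.6]
tcp_rot: [[-0.181, 0.984, 0.001], [0.984, 0.181, 0.001], [0.0, 0.001, -1.0]]
ft_force: [0.4, 0.1, 0.4]
opening: 0.999
finger_force: 0.0
```

>>> {"api": "servo_tool", "payload": {
  "steps": "0 0 0 0 0 0; 0 0 0 0 0 0; 0 0 0 0 0 0; 0 0 0 0 0 0; 0 0 0 0 0 0; 0 0 0 0 0 0",
  "claw": 1,
  "newtons": 40
}}

```text
time: 5.9
eef_pos: [416.7, 384.3, 31.0]
tcp_rot: [[-0.182, 0.983, 0.002], [0.983, 0.182, 0.001], [0.0, 0.002, -1.0]]
ft_force: [-1.0, -1.1, 6.6]
opening: 0.457
finger_force: 41.6
```

>>> {"api": "servo_tool", "payload": {
  "steps": "0 0 -0.092 0 0 0; 0 0 -0.092 0 0 0; 0 0 -0.091 0 0 0; -0.053 0.088 0 0 0 0.013; -0.051 0.09 0 0 0 0.013; -0.048 0.091 0 0 0 0.013; -0.046 0.093 0 0 0 0.013; 0 0 0 0 0 0; 0 0 0 0 0 0"
}}

```text
time: 7.02
eef_pos: [570.0, 325.9, 139.3]
tcp_rot: [[-0.074, 0.997, -0.001], [0.997, 0.074, -0.0], [-0.0, -0.001, -1.0]]
ft_force: [-0.1, 0.8, -2.0]
opening: 0.463
finger_force: 41.7
```

```bash
python3 - <<'E'
from h import *
print(robot.get_state()['finger_force'])
p=cam('wrist','w2')
for r in plates(p,[(413.5,188.5),(449.5,65)],50,thr=130):print(r)
plan([((571,325,75),94.2,33),((571,325,47),94.2,10)])
E
```

```text
41.67865991592407
([404.9, 204.6], [(np.float64(404.9), np.float64(204.6)), (np.float64(2.0), np.float64(1.2)), 76.1], 4)
None
t 7.08 from [569.7 326.2 139.5]
-0.002 0.002 0.081 0 0 0; -0.001 0.001 0.08 0 0 0.001; 0 0 0.023 0 0 0; 0 0 0.024 0 0 0; 0 0 0.023 0 0 0 

end [571.  325.1  47.1]
```

View pics/w2.png

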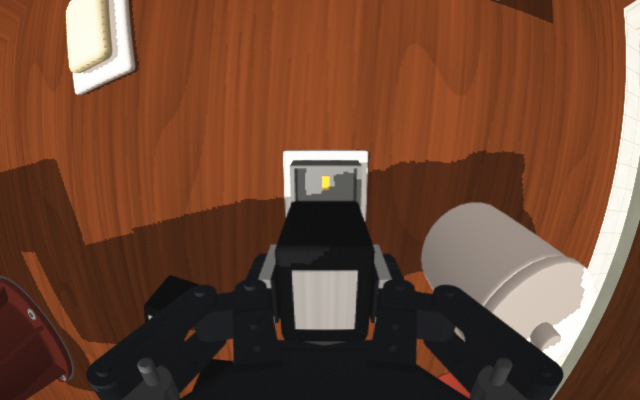

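>>> {"api": "servo_tool", "payload": {
  "steps": "-0.002 0.002 0.081 0 0 0; -0.001 0.001 0.08 0 0 0.001; 0 0 0.023 0 0 0; 0 0 0.024 0 0 0; 0 0 0.023 0 0 0; 0 0 0 0 0 0"
}}

```text
time: 7.82
eef_pos: [571.6, 324.8, 47.1]
tcp_rot: [[-0.072, 0.997, -0.0], [0.997, 0.072, -0.0], [-0.0, -0.0, -1.0]]
ft_force: [0.2, -0.4, -2.3]
opening: 0.464
finger_force: 41.6
```

>>> {"api": "servo_tool", "payload": {
  "steps": "0 0 0.004 0 0 0; 0 0 0 0 0 0"
}}

```text
time: 8.07
eef_pos: [572.0, 324.8, 46.0]
tcp_rot: [[-0.071, 0.997, 0.001], [0.997, 0.071, 0.0], [0.0, 0.001, -1.0]]
ft_force: [0.3, 0.0, -1.4]
opening: 0.462
finger_force: 41.6
```

>>> {"api": "servo_tool", "payload": {
  "steps": "0 0 0 0 0 0; 0 0 0 0 0 0; 0 0 0 0 0 0; 0 0 0 0 0 0; 0 0 -0.05 0 0 0; 0 0 -0.1 0 0 0; 0 0 -0.12 0 0 0; 0 0 -0.12 0 0 0; 0 0 -0.1 0 0 0; 0 0 0 0 0 0",
  "claw": -1
}}

```text
time: 9.32
eef_pos: [573.4, 325.3, 247.6]
tcp_rot: [[-0.072, 0.997, 0.008], [0.997, 0.072, 0.002], [0.002, 0.008, -1.0]]
ft_force: [0.4, 0.7, -0.3]
opening: 1.004
finger_force: 0.0
```

```bash
python3 - <<'E'
from h import *
p=cam('wrist')
for z,q in ((80,[(571,325)]),(66,[(413.5,188.5),(449.5,65)])):
    for r in plates(p,q,50,z=z,thr=130):print(r)
t=cam('top')
for r in plates(t,[(413.5,188.5),(449.5,65)],50,thr=130):print(r)
plan([((413.5,188.5,150),79.),((413.5,188.5,50),79.,40),((413.5,188.5,30),79.,10)])
E
```

```text
([567.7, 343.9], [(np.float64(570.6), np.float64(325.6)), (np.float64(61.6), np.float64(92.4)), 3.8], 1272)
([409.4, 192.7], [(np.float64(411.2), np.float64(189.9)), (np.float64(27.8), np.float64(19.7)), 78.3], 178)
None
([414.9, 187.7], [(np.float64(414.9), np.float64(187.9)), (np.float64(26.7), np.float64(23.5)), 77.7], 87)
([451.0, 63.7], [(np.float64(451.5), np.float64(63.7)), (np.float64(30.5), np.float64(27.4)), 89.1], 117)
t 9.43 from [572.  324.9 242.7]
-0.062 -0.084 0.046 0 0 0.025; -0.067 -0.081 0.046 0 0 0.025; -0.071 -0.077 0.046 0 0 0.025; -0.075 -0.073 0.047 0 0 0.025; -0.078 -0.069 0.046 0.001 0 0.026; 0 0 0.083 0 0 0; 0 0 0.084 0 0 0; 0 0 0.083 0 0 0; 0 0 0.017 0 0 0; 0 0 0.017 0 0 0 

0 0 0.016 0 0 0 

end [413.5 188.6  30.1]
```

>>> {"api": "servo_tool", "payload": {
  "steps": "-0.062 -0.084 0.046 0 0 0.025; -0.067 -0.081 0.046 0 0 0.025; -0.071 -0.077 0.046 0 0 0.025; -0.075 -0.073 0.047 0 0 0.025; -0.078 -0.069 0.046 0 0 0.026; 0 0 0.083 0 0 0; 0 0 0.084 0 0 0; 0 0 0.083 0 0 0; 0 0 0.025 0 0 0; 0 0 0.025 0 0 0"
}}

```text
time: 10.68
eef_pos: [413.1, 188.3, 29.1]
tcp_rot: [[0.191, 0.982, -0.0], [0.982, -0.191, -0.0], [-0.0, -0.0, -1.0]]
ft_force: [0.1, -1.0, 0.2]
opening: 0.996
finger_force: 0.0
```

>>> {"api": "servo_tool", "payload": {
  "steps": "0 0 0 0 0 0; 0 0 0 0 0 0; 0 0 0 0 0 0; 0 0 0 0 0 0; 0 0 0 0 0 0; 0 0 0 0 0 0",
  "claw": 1
}}

```text
time: 11.42
eef_pos: [413.9, 188.5, 30.3]
tcp_rot: [[0.191, 0.982, 0.002], [0.982, -0.191, 0.0], [0.0, 0.001, -1.0]]
ft_force: [-0.8, 0.7, 6.8]
opening: 0.465
finger_force: 41.6
```

```bash
python3 - <<'E'
from h import *
plan([((413.5,188.5,140),79),((575.7,261.7,140),94.2),((575.7,261.7,140),94.2),((575.7,261.7,75),94.2,33),((575.7,261.7,47),94.2,10)])
E
```

```text
t 11.43 from [413.9 188.5  30.3]
0 0 -0.091 0 0 0; 0 0 -0.092 0 0 0; 0 -0.001 -0.091 0.001 0 0; 0.064 0.091 0 0 0 -0.032; 0.058 0.095 0 0 0 -0.032; 0.052 0.099 0 0 0 -0.031; 0.045 0.101 0 0 0 -0.032; 0 0 0 0 0 0; 0 0 0.081 0 0 0; 0 0 0.081 0 0 0 

0 0 0.023 0 0 0; 0 0 0.024 0 0 0; 0 0 0.023 0 0 0 

end [575.5 261.8  47. ]
```

>>> {"api": "servo_tool", "payload": {
  "steps": "0 0 -0.091 0 0 0; 0 0 -0.092 0 0 0; 0 0 -0.091 0 0 0; 0.064 0.091 0 0 0 -0.032; 0.058 0.095 0 0 0 -0.032; 0.052 0.099 0 0 0 -0.031; 0.045 0.101 0 0 0 -0.032; 0 0 0 0 0 0; 0 0 0 0 0 0"
}}

```text
time: 12.55
eef_pos: [574.8, 261.3, 138.2]
tcp_rot: [[-0.073, 0.997, -0.002], [0.997, 0.073, -0.001], [-0.0, -0.002, -1.0]]
ft_force: [-0.3, -0.7, -2.1]
opening: 0.463
finger_force: 42.1
```

>>> {"api": "servo_tool", "payload": {
  "steps": "0 0 0.081 0 0 0; 0 0 0.081 0 0 0; 0 0 0.023 0 0 0; 0 0 0.024 0 0 0; 0 0 0.023 0 0 0; 0 0 0.004 0 0 0; 0 0 0 0 0 0"
}}

```text
time: 13.42
eef_pos: [575.7, 261.5, 44.9]
tcp_rot: [[-0.074, 0.997, 0.001], [0.997, 0.074, 0.0], [-0.0, 0.001, -1.0]]
ft_force: [1.0, 0.0, -1.7]
opening: 0.466
finger_force: 42.4
```

>>> {"api": "servo_tool", "payload": {
  "steps": "0 0 0 0 0 0; 0 0 0 0 0 0; 0 0 0 0 0 0; 0 0 0 0 0 0; 0 0 -0.05 0 0 0; 0 0 -0.1 0 0 0; 0 0 -0.12 0 0 0; 0 0 -0.12 0 0 0; 0 0 -0.1 0 0 0; 0 0 0 0 0 0",
  "claw": -1
}}

```text
time: 14.68
eef_pos: [577.1, 261.9, 246.3]
tcp_rot: [[-0.074, 0.997, 0.008], [0.997, 0.074, 0.002], [0.001, 0.008, -1.0]]
ft_force: [0.1, 0.7, 0.4]
opening: 1.002
finger_force: 0.0
```

```bash
python3 - <<'E'
from h import *
t=cam('wrist','w3')
for r in plates(t,[(449.5,65)],50,thr=130):print(r)
t=cam('top');s=cam('scene','s3')
for p in (t,s):
    for r in plates(p,[(449.5,65)],60,thr=130):print(r)
    for r in plates(p,[(571,325),(575.7,261.7)],22,z=80,thr=130):print(r)
plan([((450.3,64.8,150),95.),((450.3,64.8,50),95.,40),((450.3,64.8,30),95.,10)])
E
```

```text
([461.3, 60.6], [(np.float64(461.0), np.float64(60.1)), (np.float64(4.1), np.float64(12.5)), 4.0], 20)
([451.0, 63.7], [(np.float64(451.5), np.float64(63.7)), (np.float64(30.5), np.float64(27.4)), 89.1], 117)
([575.5, 317.1], [(np.float64(574.6), np.float64(318.1)), (np.float64(25.3), np.float64(19.5)), 0.1], 68)
([577.3, 261.1], [(np.float64(577.3), np.float64(261.1)), (np.float64(22.6), np.float64(22.2)), 88.6], 79)
([450.5, 61.7], [(np.float64(450.2), np.float64(61.5)), (np.float64(27.4), np.float64(30.5)), 7.3], 74)
([572.7, 322.9], [(np.float64(572.8), np.float64(322.6)), (np.float64(26.6), np.float64(27.9)), 5.0], 87)
([579.9, 259.4], [(np.float64(579.9), np.float64(259.2)), (np.float64(12.5), np.float64(25.3)), 1.5], 38)
t 14.82 from [575.2 261.5 240.2]
-0.093 -0.069 0.045 0 0 -0.001; -0.093 -0.07 0.045 0 0 -0.001; -0.093 -0.07 0.045 0 0 -0.001; -0.093 -0.07 0.045 0 0 -0.002; -0.094 -0.071 0.046 0 0 -0.001; 0 0 0.083 0 0 0; 0 0 0.083 0 0 0; 0 0.001 0.084 0 0 0; 0 0 0.025 0 0 0; 0 0 0.025 0 0 0 

end [450.5  64.7  29.9]
```

View pics/w3.png

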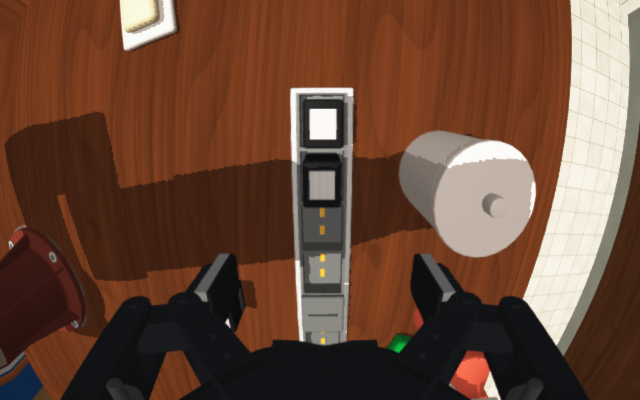

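>>> {"api": "servo_tool", "payload": {
  "steps": "-0.093 -0.069 0.045 0 0 -0.001; -0.093 -0.07 0.045 0 0 -0.001; -0.093 -0.07 0.045 0 0 -0.001; -0.093 -0.07 0.045 0 0 -0.002; -0.094 -0.071 0.046 0 0 -0.001; 0 0 0.083 0 0 0; 0 0 0.083 0 0 0; 0 0 0.084 0 0 0; 0 0 0.025 0 0 0; 0 0 0.025 0 0 0"
}}

```text
time: 16.08
eef_pos: [450.4, 64.8, 29.9]
tcp_rot: [[-0.086, 0.996, -0.0], [0.996, 0.086, -0.0], [-0.0, -0.0, -1.0]]
ft_force: [0.3, 0.6, -0.2]
opening: 1.002
finger_force: 0.0
```

>>> {"api": "servo_tool", "payload": {
  "steps": "0 0 0 0 0 0; 0 0 0 0 0 0; 0 0 0 0 0 0; 0 0 0 0 0 0; 0 0 0 0 0 0; 0 0 0 0 0 0",
  "claw": 1
}}

```text
time: 16.82
eef_pos: [451.2, 64.6, 31.1]
tcp_rot: [[-0.086, 0.996, 0.002], [0.996, 0.086, -0.0], [-0.0, 0.002, -1.0]]
ft_force: [-0.2, 0.1, 5.5]
opening: 0.465
finger_force: 41.9
```

```bash
python3 - <<'E'
from h import *
P=(580.3,198,140)
plan([((450.5,64.7,140),95),(P,94.2)])
plan([((580.3,198,75),94.2,33),((580.3,198,46),94.2,10)],start=(np.array(P),down(94.2)))
E
```

```text
t 16.82 from [451.2  64.6  31.1]
0 0 -0.091 0 0 0; 0 -0.001 -0.091 0 0 0; 0 0 -0.09 0.001 0 0; 0.076 0.088 0 0 0 0.002; 0.076 0.088 0 0 0 0.001; 0.077 0.087 0 0 0 0.002; 0.077 0.087 -0.001 0 0 0.001 

end [580.3 198.  140.2]
t 16.82 from [580.3 198.  140. ]
0 0 0.081 0 0 0; 0 0 0.081 0 0 0; 0 0 0.024 0 0 0; 0 0 0.024 0 0 0; 0 0 0.025 0 0 0 

end [580.3 198.   46. ]
```

>>> {"api": "servo_tool", "payload": {
  "steps": "0 0 -0.091 0 0 0; 0 -0.001 -0.091 0 0 0; 0 0 -0.09 0 0 0; 0.076 0.088 0 0 0 0.002; 0.076 0.088 0 0 0 0.001; 0.077 0.087 0 0 0 0.002; 0.077 0.087 0 0 0 0.001; 0 0 0 0 0 0; 0 0 0 0 0 0"
}}

```text
time: 17.95
eef_pos: [579.1, 197.9, 138.3]
tcp_rot: [[-0.074, 0.997, -0.001], [0.997, 0.074, -0.0], [-0.0, -0.001, -1.0]]
ft_force: [-0.4, -0.1, -2.4]
opening: 0.464
finger_force: 41.9
```

>>> {"api": "servo_tool", "payload": {
  "steps": "0 0 0.081 0 0 0; 0 0 0.081 0 0 0; 0 0 0.024 0 0 0; 0 0 0.024 0 0 0; 0 0 0.025 0 0 0; 0 0 0.001 0 0 0; 0 0 0 0 0 0"
}}

```text
time: 18.82
eef_pos: [580.1, 198.0, 45.0]
tcp_rot: [[-0.074, 0.997, 0.001], [0.997, 0.074, -0.0], [-0.0, 0.001, -1.0]]
ft_force: [0.1, 0.4, -0.8]
opening: 0.463
finger_force: 42.2
```

>>> {"api": "servo_tool", "payload": {
  "steps": "0 0 0 0 0 0; 0 0 0 0 0 0; 0 0 0 0 0 0; 0 0 0 0 0 0; 0 0 -0.05 0 0 0; 0 0 -0.1 0 0 0; 0 0 -0.12 0 0 0; 0 0 -0.12 0 0 0; 0 0 -0.12 0 0 0; 0 0 -0.12 0 0 0",
  "claw": -1
}}

```text
time: 20.08
eef_pos: [579.4, 198.0, 299.9]
tcp_rot: [[-0.074, 0.997, 0.002], [0.997, 0.074, 0.0], [-0.0, 0.002, -1.0]]
ft_force: [0.7, 0.4, 0.4]
opening: 1.002
finger_force: 0.0
```

```bash
python3 - <<'E'
from h import *
t=cam('top','t4')
for r in plates(t,[(571,325),(575.7,261.7),(580.3,198)],22,z=80,thr=130):print(r)
# box: white mask in top / tip_of from several views
for n in ['top','scene']:
    p=cam(n)
    for k in ['box','switch1','lid','pack1_center']:print(n,k,[(np.round(d['xyz'],1).tolist(),round(d['confidence'],2)) for d in robot.tip_of(k,p)])
plan([((480,60,310),90),((385,-220,330),90)])
E
```

```text
([563.4, 327.4], [(np.float64(562.3), np.float64(326.4)), (np.float64(19.6), np.float64(5.5)), 88.6], 16)
([579.2, 254.1], [(np.float64(578.5), np.float64(255.5)), (np.float64(16.7), np.float64(25.2)), 89.9], 59)
([581.8, 197.7], [(np.float64(581.4), np.float64(198.6)), (np.float64(25.0), np.float64(22.4)), 89.6], 79)
top box [([482.6, -249.1, -0.0], 0.87), ([575.0, 263.2, 49.3], 0.51)]Traceback (most recent call last):
  File "<stdin>", line 7, in <module>
ValueError: it knows: blank, box, brush_holder, canister, pack1_center, pack2_center, pack3_center, pack4_center, pack5_center, rack, slot, spray
```

```bash
python3 - <<'E'
from h import *
plan([((440,-252,290),180)],vmax=58)
E
```

```text
t 20.23 from [580.8 198.2 301.2]
-0.11 -0.043 0.002 0 0 -0.071; -0.102 -0.059 0.003 0 0 -0.072; -0.092 -0.074 0.002 0 0 -0.071; -0.08 -0.087 0.003 0 0 -0.072; -0.066 -0.098 0.002 0 0 -0.071; -0.051 -0.106 0.003 0 0.001 -0.072; -0.034 -0.113 0.002 0 0.001 -0.071; -0.017 -0.117 0.002 0.001 0 -0.072; 0 -0.118 0.003 0 0.001 -0.071; 0.018 -0.116 0.003 0.001 0 -0.072 

end [ 440.  -252.1  290. ]
```

>>> {"api": "servo_tool", "payload": {
  "steps": "-0.11 -0.043 0.002 0 0 -0.071; -0.102 -0.059 0.003 0 0 -0.072; -0.092 -0.074 0.002 0 0 -0.071; -0.08 -0.087 0.003 0 0 -0.072; -0.066 -0.098 0.002 0 0 -0.071; -0.051 -0.106 0.003 0 0 -0.072; -0.034 -0.113 0.002 0 0 -0.071; -0.017 -0.117 0.002 0 0 -0.072; 0 -0.118 0.003 0 0 -0.071; 0.018 -0.116 0.003 0 0 -0.072",
  "claw": 1
}}

```text
time: 21.48
eef_pos: [437.8, -253.4, 286.1]
tcp_rot: [[-1.0, -0.005, -0.0], [-0.005, 1.0, 0.0], [0.0, 0.0, -1.0]]
ft_force: [0.1, -0.3, -0.1]
opening: -0.001
finger_force: 0.0
```

>>> {"api": "servo_tool", "payload": {
  "steps": "0 0 0 0 0 0; 0 0 0 0 0 0; 0 0 0 0 0 0"
}}

```text
time: 21.85
eef_pos: [439.0, -251.3, 286.6]
tcp_rot: [[-1.0, -0.001, 0.0], [-0.001, 1.0, 0.0], [-0.0, 0.0, -1.0]]
ft_force: [1.0, -0.4, -0.2]
opening: 0.005
finger_force: 0.0
```

```bash
python3 - <<'E'
from h import *
p=cam('wrist','w5')
for k in ['box','pack1_center']:print(k,[(np.round(d['xyz'],1).tolist(),round(d['confidence'],2)) for d in robot.tip_of(k,p)])
for x in (412,482,552):
  for y in (-141,-252,-363): print((x,y),w2px(p,[(x,y,78)]).round().tolist())
t=cam('top','t5');cv2.imwrite('pics/t5c.png',cv2.resize(t['img'][100:300,150:520,::-1],None,fx=2,fy=2))
E
```

```text
box [([481.2, -248.0, -3.4], 0.66), ([591.1, 71.2, 9.0], 0.34)]
pack1_center []
(412, -141) [[418.0, 153.0]]
(412, -252) [[323.0, 152.0]]
(412, -363) [[229.0, 154.0]]
(482, -141) [[414.0, 210.0]]
(482, -252) [[323.0, 210.0]]
(482, -363) [[233.0, 210.0]]
(552, -141) [[409.0, 261.0]]
(552, -252) [[324.0, 263.0]]
(552, -363) [[239.0, 261.0]]
```

View pics/w5.png

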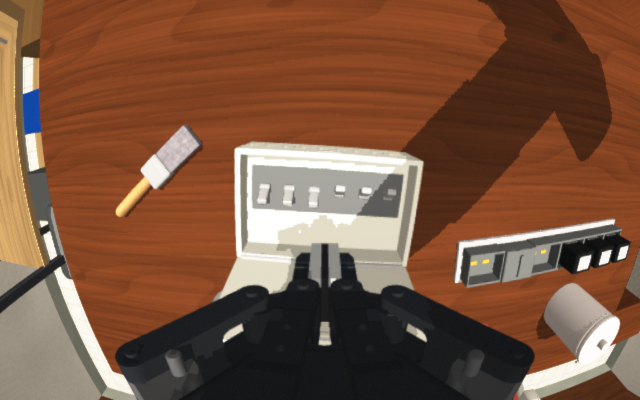

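View pics/t5c.png

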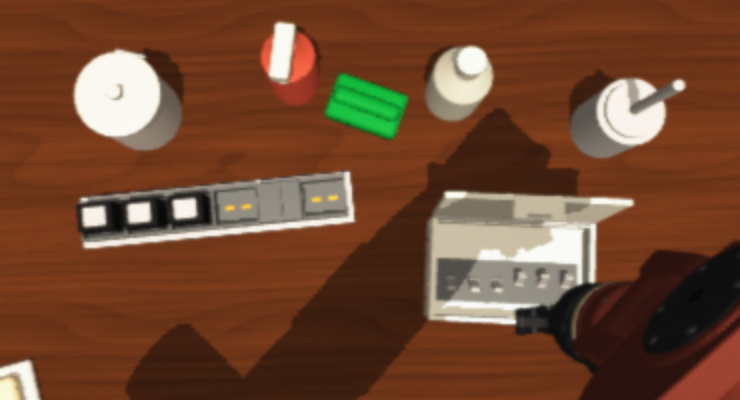

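```bash
python3 - <<'E'
import cv2
i=cv2.imread('pics/w5.png');cv2.imwrite('pics/w5c.png',cv2.resize(i[130:280,228:428],None,fx=4,fy=4,interpolation=cv2.INTER_CUBIC))
E
```

```text
(no output)
```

View pics/w5c.png

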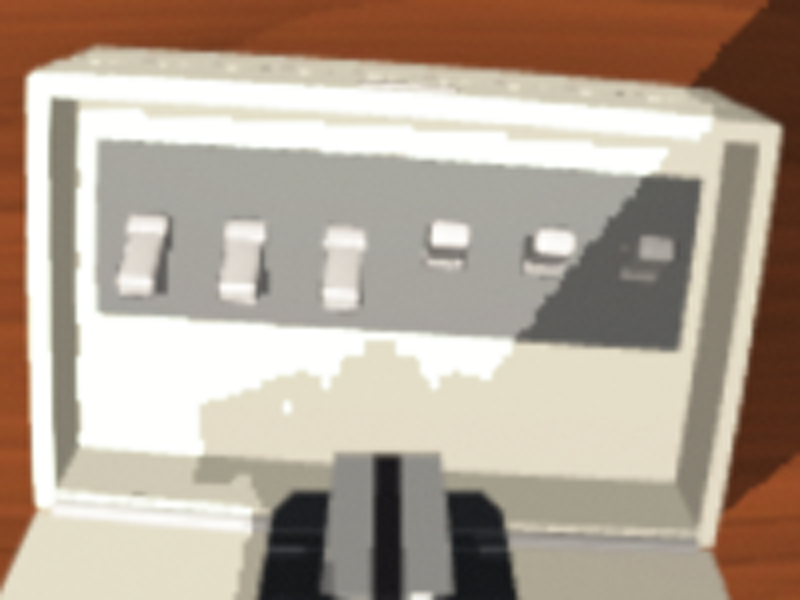

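```bash
cat >> h.py <<'E'
from scipy.optimize import least_squares
def fitbox(p,uv,loc,x0=(482,-251,0)):
    L=np.array(loc,float)
    def wp(q):
        a=q[2];return np.c_[q[0]+np.cos(a)*L[:,0]-np.sin(a)*L[:,1],q[1]+np.sin(a)*L[:,0]+np.cos(a)*L[:,1],L[:,2]]
    r=least_squares(lambda q:(w2px(p,wp(q))-uv).ravel(),x0,x_scale=[10,10,.1]);return r.x,r.fun.round(1)
E
python3 - <<'E'
from h import *
p=cam('wrist')
c=np.array([(30,75),(782,127),(42,508),(712,545)])/4+(228,130)
loc=[(-70,-111,78),(-70,111,78),(70,-111,78),(70,111,78)]
x,r=fitbox(p,c,loc);print(x.round(1),np.degrees(x[2]),r)
# lever tips (guess): top-face centres, z=42+28cos, x=-15+-12
tips=np.array([(655,246),(553,240),(449,232),(342,296),(241,288),(138,285)])/4+(228,130)
lt=[(-27,80-32*i,67) if i<3 else (-3,80-32*i,67) for i in range(6)]
print(fitbox(p,tips,lt))
o=x;print(px2w(p,c,78).round(1))
E
```

```text
[ 4.839e+02 -2.488e+02 -1.000e-01] -3.8173581784069177 [-0.3 -0.   0.5 -0.5 -1.1  0.2  0.9  0.7]
(array([ 4.82485821e+02, -2.49246925e+02, -7.64383936e-02]), array([ 0.9,  0.1,  0.9, -0.4,  0.7, -0.4, -0.4,  0.6, -1.2,  0.8, -1. ,
       -0.4]))
[[ 406.7 -354.5   78. ]
 [ 422.  -134.    78. ]
 [ 546.  -362.7   78. ]
 [ 560.  -144.1   78. ]]
```

```bash
cat >> h.py <<'E'
BX=np.array([483.,-249.,0]);BA=-4.0
def bw(x,y,z):
    a=np.radians(BA);return BX+[np.cos(a)*x-np.sin(a)*y,np.sin(a)*x+np.cos(a)*y,z]
E
python3 - <<'E'
from h import *
plan([(bw(-45,80,130),176,50),(bw(-45,80,90),176,40)])
plan([(bw(-45,80,56),176,20)],start=(bw(-45,80,90),down(176)))
print(bw(-45,80,90),bw(-20,80,56))
E
```

```text
t 22.1 from [ 439.  -251.8  286.6]
-0.003 0.054 0.098 0 0 0.008; -0.002 0.054 0.098 0 0 0.009; -0.001 0.053 0.098 0 0 0.008; 0 0.054 0.097 0 0 0.009; 0 0 0.05 0 0 0; 0 0 0.05 0 0 0 

end [ 443.6 -165.9   90.2]
t 22.1 from [ 443.7 -166.1   90. ]
0 0 0.042 0 0 0; 0 0 0.043 0 0 0 

end [ 443.7 -166.1   56. ]
[ 443.69013564 -166.05583466   90.        ] [ 468.62923689 -167.7997465    56.        ]
```

>>> {"api": "servo_tool", "payload": {
  "steps": "-0.003 0.054 0.098 0 0 0.008; -0.002 0.054 0.098 0 0 0.009; -0.001 0.053 0.098 0 0 0.008; 0 0.054 0.097 0 0 0.009; 0 0 0.05 0 0 0; 0 0 0.05 0 0 0; 0 0 0 0 0 0; 0 0 0 0 0 0"
}}

```text
time: 23.1
eef_pos: [443.7, -166.5, 91.0]
tcp_rot: [[-0.997, 0.071, 0.001], [0.071, 0.997, -0.001], [-0.001, -0.001, -1.0]]
ft_force: [0.5, -0.6, -0.4]
opening: -0.002
finger_force: 0.0
```

```bash
python3 - <<'E'
from h import *
s=robot.get_state();print(s['eef_pos'],s['tcp_rot'])
p=cam('wrist');cv2.imwrite('pics/w6c.png',cv2.resize(p['img'][100:400,120:520,::-1],None,fx=2,fy=2))
plan([(bw(-45,80,90),176)])
E
```

```text
[ 443.74685581 -166.50988528   90.97190826] [[-9.97499823e-01  7.06651398e-02  7.35052395e-04]
 [ 7.06647342e-02  9.97499964e-01 -5.63860170e-04]
 [-7.73059995e-04 -5.10508138e-04 -9.99999571e-01]]
t 23.15 from [ 443.9 -166.7   91.2]
0.001 0.002 0.003 0 0.001 0 

end [ 443.6 -165.9   90. ]
```

View pics/w6c.png

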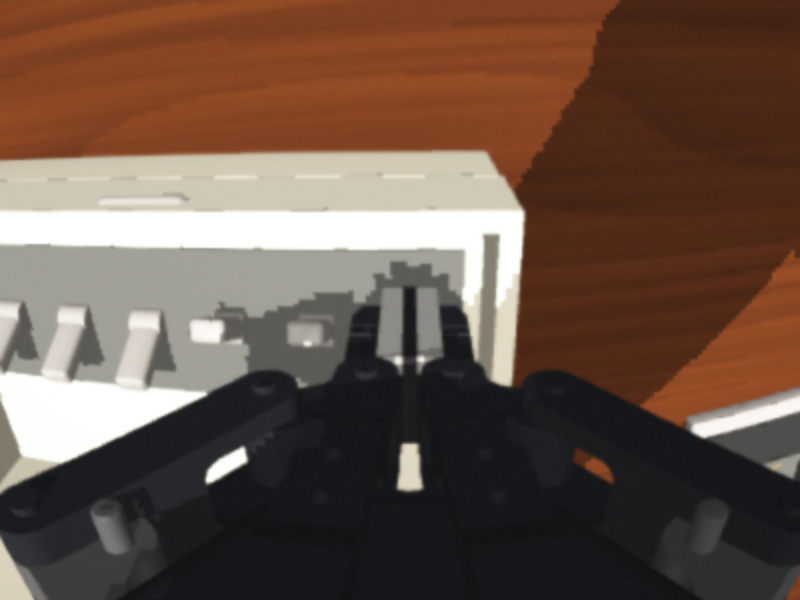

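>>> {"api": "servo_tool", "payload": {
  "steps": "0.001 0.001 0.045 0 0 0; 0 0 0.043 0 0 0; 0 0 0 0 0 0; -0.02 0 0 0 0 0; -0.02 0 0 0 0 0; -0.022 0 0 0 0 0; 0 0 0 0 0 0; 0 0 0 0 0 0"
}}

```text
time: 24.15
eef_pos: [466.9, -167.9, 55.2]
tcp_rot: [[-0.997, 0.071, -0.003], [0.071, 0.997, -0.001], [0.003, -0.001, -1.0]]
ft_force: [-11.0, -0.4, 7.7]
opening: -0.001
finger_force: 6.6
```

>>> {"api": "servo_tool", "payload": {
  "steps": "0 0 -0.085 0 0 0; 0 0 0 0 0 0; 0.062 -0.08 0 0 0 0; 0 0 0 0 0 0; 0 0 0.042 0 0 0; 0 0 0.043 0 0 0; 0 0 0 0 0 0"
}}

```text
time: 25.02
eef_pos: [439.7, -196.3, 52.3]
tcp_rot: [[-0.998, 0.07, -0.003], [0.07, 0.998, 0.003], [0.003, 0.002, -1.0]]
ft_force: [0.1, 0.3, 0.7]
opening: -0.001
finger_force: 0.0
```

```bash
python3 - <<'E'
from h import *
p=cam('wrist');cv2.imwrite('pics/w7c.png',cv2.resize(p['img'][100:400,120:520,::-1],None,fx=2,fy=2))
print(bw(-45,48,56));plan([(bw(-45,48,56),176)])
E
```

```text
[ 441.45792848 -197.97788427   56.        ]
t 25.07 from [ 440.2 -196.8   53.5]
-0.003 -0.003 -0.006 0.001 -0.001 0 

end [ 441.3 -198.1   55.9]
```

View pics/w7c.png

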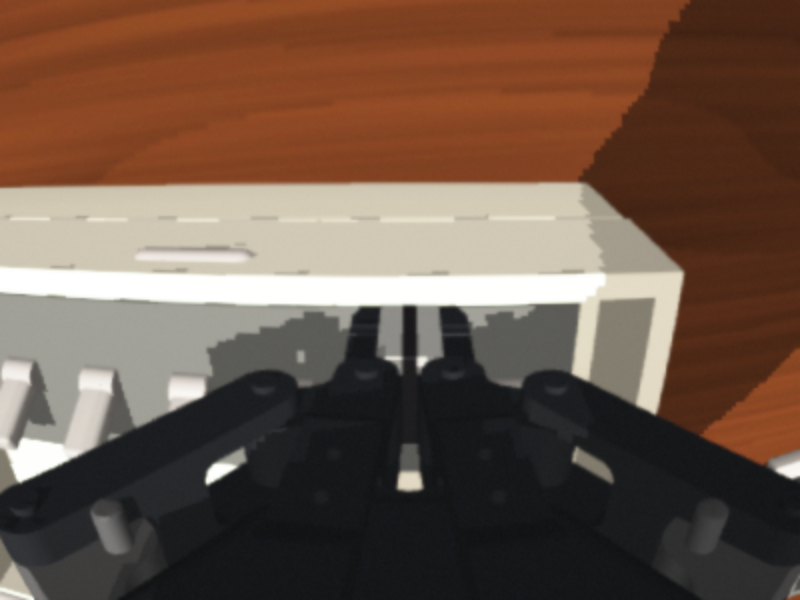

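>>> {"api": "servo_tool", "payload": {
  "steps": "-0.018 -0.002 -0.004 0 0 0; -0.02 0 0 0 0 0; -0.018 0 0 0 0 0; 0 0 0 0 0 0; 0 0 0 0 0 0"
}}

```text
time: 25.7
eef_pos: [463.1, -200.3, 56.6]
tcp_rot: [[-0.998, 0.071, 0.0], [0.071, 0.998, -0.0], [-0.0, -0.0, -1.0]]
ft_force: [-0.1, -0.2, 0.3]
opening: -0.0
finger_force: 0.0
```

>>> {"api": "servo_tool", "payload": {
  "steps": "0 0 -0.085 0 0 0; 0 0 0 0 0 0; 0.054 -0.08 0 0 0 0; 0 0 0 0 0 0; 0 0 0.042 0 0 0; 0 0 0.039 0 0 0; 0 0 0 0 0 0; 0 0 0 0 0 0"
}}

```text
time: 26.7
eef_pos: [439.3, -230.3, 58.0]
tcp_rot: [[-0.998, 0.07, -0.0], [0.07, 0.998, 0.0], [0.0, 0.0, -1.0]]
ft_force: [-0.5, -0.7, 0.3]
opening: 0.001
finger_force: 0.0
```

```bash
python3 - <<'E'
from h import *
print(bw(-45,16,56));plan([(bw(-45,16,56),176),(bw(-22,16,56),176,8)])
E
```

```text
[ 439.22572132 -229.89993388   56.        ]
t 26.7 from [ 439.3 -230.3   58. ]
0 0.001 0.005 0 0 0; -0.019 0 0 0 0 0; -0.019 0 0 0 0 0; -0.019 0 0 0 0 0 

end [ 462.1 -231.5   55.9]
```

>>> {"api": "servo_tool", "payload": {
  "steps": "0 0.001 0.005 0 0 0; -0.019 0 0 0 0 0; -0.019 0 0 0 0 0; -0.019 0 0 0 0 0; 0 0 0 0 0 0; 0 0 0 0 0 0"
}}

```text
time: 27.45
eef_pos: [462.3, -231.9, 56.2]
tcp_rot: [[-0.998, 0.071, 0.001], [0.071, 0.998, -0.0], [-0.001, -0.0, -1.0]]
ft_force: [0.2, 0.9, 0.4]
opening: -0.003
finger_force: 0.0
```

>>> {"api": "servo_tool", "payload": {
  "steps": "0 0 -0.1 0 0 0; 0 0 0 0 0 0; -0.1 -0.08 0 0 0 0; 0 0 0 0 0 0; 0 0 0 0 0 0"
}}

```text
time: 28.08
eef_pos: [499.2, -266.1, 95.4]
tcp_rot: [[-0.997, 0.071, -0.001], [0.071, 0.997, 0.001], [0.001, 0.001, -1.0]]
ft_force: [-0.2, 0.9, -0.0]
opening: -0.001
finger_force: 0.0
```

```bash
python3 - <<'E'
from h import *
plan([(bw(18,-16,95),176),(bw(18,-16,56),176,20)])
plan([(bw(-9,-16,56),176,9)],start=(bw(18,-16,56),down(176)))
E
```

```text
t 28.07 from [ 499.2 -266.1   95.4]
-0.002 0 0.001 0 0 0; 0 0 0.049 0 0 0; 0 0 0.049 0 0 0 

end [ 500.  -266.1   55.8]
t 28.07 from [ 499.8 -266.2   56. ]
0.022 0 0 0 0 0; 0.023 0 0 0 0 0; 0.023 0 0 0 0 0 

end [ 472.7 -264.3   56. ]
```

>>> {"api": "servo_tool", "payload": {
  "steps": "-0.003 0 0 0 0 0; 0 0 0.049 0 0 0; 0 0 0.049 0 0 0; 0 0 0 0 0 0; 0.022 0 0 0 0 0; 0.023 0 0 0 0 0; 0.023 0 0 0 0 0; 0 0 0 0 0 0; 0 0 0 0 0 0"
}}

```text
time: 29.2
eef_pos: [473.7, -265.1, 57.4]
tcp_rot: [[-0.997, 0.071, 0.0], [0.071, 0.997, -0.001], [-0.0, -0.001, -1.0]]
ft_force: [1.0, -0.2, 2.5]
opening: -0.0
finger_force: 1.2
```

>>> {"api": "servo_tool", "payload": {
  "steps": "0 0 -0.095 0 0 0; 0 0 0 0 0 0; -0.069 -0.08 0 0 0 0; 0 0 0 0 0 0; 0 0 0 0 0 0; 0 0 0.048 0 0 0; 0 0 0.047 0 0 0; 0 0 0 0 0 0; 0 0 0 0 0 0"
}}

```text
time: 30.32
eef_pos: [498.9, -298.5, 56.9]
tcp_rot: [[-0.997, 0.071, -0.0], [0.071, 0.997, 0.0], [0.0, 0.0, -1.0]]
ft_force: [0.1, -0.6, 0.3]
opening: 0.005
finger_force: 0.0
```

```bash
python3 - <<'E'
from h import *
plan([(bw(18,-48,56),176)])
E
```

```text
t 30.32 from [ 498.9 -298.5   56.9]
0.003 0.001 0.002 0 0 0 

end [ 497.7 -298.    56.1]
```

>>> {"api": "servo_tool", "payload": {
  "steps": "0.026 0 0.002 0 0 0; 0.026 0 0 0 0 0; 0.027 0 0 0 0 0; 0 0 0 0 0 0; 0 0 0 0 0 0"
}}

```text
time: 30.95
eef_pos: [470.5, -297.3, 58.2]
tcp_rot: [[-0.998, 0.07, 0.008], [0.07, 0.998, -0.002], [-0.008, -0.002, -1.0]]
ft_force: [15.4, 0.9, 1.4]
opening: -0.003
finger_force: 7.7
```

>>> {"api": "servo_tool", "payload": {
  "steps": "0 0 -0.095 0 0 0; 0 0 0 0 0 0; -0.076 -0.08 0 0 0 0; 0 0 0 0 0 0; 0 0 0 0 0 0; 0 0 0.048 0 0 0; 0 0 0.047 0 0 0; 0 0 0 0 0 0; 0 0 0 0 0 0"
}}

```text
time: 32.08
eef_pos: [495.4, -330.3, 56.1]
tcp_rot: [[-0.997, 0.071, -0.0], [0.071, 0.997, 0.0], [0.0, 0.0, -1.0]]
ft_force: [0.7, 0.3, 1.3]
opening: 0.005
finger_force: 0.0
```

>>> {"api": "servo_tool", "payload": {
  "steps": "0.026 0 0.001 0 0 0; 0.026 0 0 0 0 0; 0.025 0 0 0 0 0; 0 0 0 0 0 0; 0 0 0 0 0 0"
}}

```text
time: 32.7
eef_pos: [468.4, -329.4, 57.9]
tcp_rot: [[-0.998, 0.07, 0.009], [0.07, 0.998, -0.003], [-0.01, -0.002, -1.0]]
ft_force: [19.2, -0.3, 0.6]
opening: 0.001
finger_force: 8.7
```

>>> {"api": "servo_tool", "payload": {
  "steps": "0 0 -0.1 0 0 0; 0.02 0.05 -0.12 0 0 0; 0.02 0.1 -0.12 0 0 0; 0.03 0.1 -0.12 0 0 0; 0.03 0 -0.02 0 0 0; 0 0 0 0 0 0; 0 0 0 0 0 0"
}}

```text
time: 33.58
eef_pos: [431.7, -227.1, 244.8]
tcp_rot: [[-0.997, 0.072, -0.002], [0.072, 0.997, 0.001], [0.002, 0.001, -1.0]]
ft_force: [0.5, -1.2, -0.6]
opening: -0.002
finger_force: 0.0
```

```bash
python3 - <<'E'
from h import *
s=robot.get_state();print(s['time'],s['eef_pos'])
p=cam('wrist');c=w2px(p,[bw(0,0,60)])[0].astype(int);print(c)
cv2.imwrite('pics/w8c.png',cv2.resize(p['img'][c[1]-75:c[1]+75,c[0]-100:c[0]+100,::-1],None,fx=4,fy=4,interpolation=2))
t=cam('top');c=w2px(t,[bw(20,0,60)])[0].astype(int);cv2.imwrite('pics/t8c.png',cv2.resize(t['img'][c[1]-60:c[1]+60,c[0]-80:c[0]+80,::-1],None,fx=5,fy=5,interpolation=2))
E
```

```text
33.575 [ 431.65254144 -227.09054738  244.8039003 ]
[307 225]
```

View pics/w8c.png

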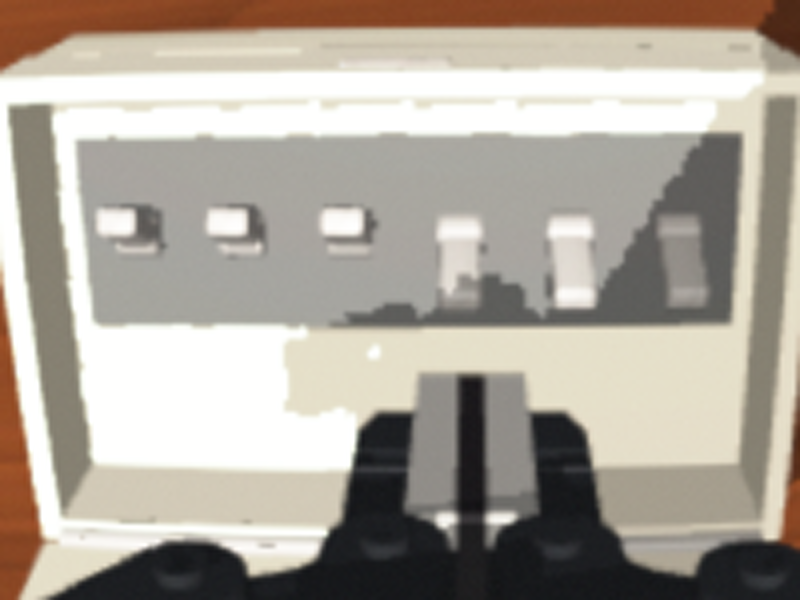

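```bash
python3 - <<'E'
from h import *
t=cam('top');s=cam('scene')
def tri(a,b):
    o1,d1=ray(t,a);o2,d2=ray(s,b);d1=d1[0]/np.linalg.norm(d1);d2=d2[0]/np.linalg.norm(d2)
    k=np.linalg.lstsq(np.c_[d1,-d2],o2-o1,rcond=None)[0];A=o1+k[0]*d1;B=o2+k[1]*d2;return ((A+B)/2).round(),np.linalg.norm(A-B).round(1)
print('cap',tri((385,131),(250,186)))
print('bottle base centre approx',px2w(t,[(378,155)],0).round(),px2w(s,[(258,218)],0).round())
print('lid corners',tri((372,197),(301,164)),tri((466,202),(252,110)))
for n,q in(('brush',(690,-403)),('spray',(771,44)),('can',(729,274))):print(n,np.hypot(*(np.array(q)-bw(150,0,0)[:2])).round())
for p in(t,s):print([(d['xyz'].round() if hasattr(d['xyz'],'round') else d['xyz'],round(d['confidence'],2)) for k in('spray','canister','brush_holder') for d in robot.tip_of(k,p)[:1]])
plan([(bw(0,0,330),176),(bw(150,0,330),176)])
plan([(bw(150,0,190),176)],start=(bw(150,0,330),down(176)))
E
```

```text
cap (array([ 747., -186.,  188.]), np.float64(0.4))
bottle base centre approx [[ 724. -194.    0.]] [[ 771. -173.    0.]]
lid corners (array([ 584., -150.,  139.]), np.float64(10.8)) (array([ 561., -372.,  192.]), np.float64(10.1))
brush 155.0
spray 334.0
can 542.0
[([771.8, 43.9, -0.6], 0.6), ([728.0, 273.3, 6.1], 0.68), ([685.3, -407.2, 2.6], 0.62)]
[([768.5, 45.2, -0.0], 0.6), ([575.0, 262.6, 45.6], 0.46), ([689.5, -402.7, -1.6], 0.77)]
t 34.08 from [ 432.2 -226.8  246.4]
-0.044 -0.015 -0.07 0 0 0; -0.043 -0.016 -0.07 0 0 0; -0.044 -0.015 -0.069 0 0 0; -0.125 0 0 0 0 0; -0.125 0 0 0 0 0; -0.125 0 0 0 0 0 

end [ 632.8 -259.4  330. ]
t 34.08 from [ 632.6 -259.5  330. ]
0 0 0.117 0 0 0; 0 0 0.116 0 0 0; 0 0 0.117 0 0 0 

end [ 632.6 -259.5  190. ]
```

View pics/t8c.png

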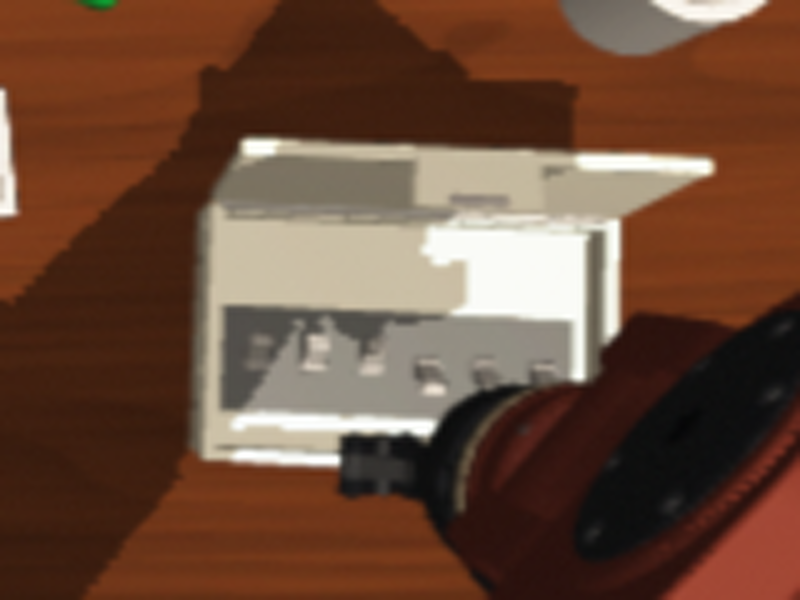

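```bash
python3 - <<'E'
from h import *
plan([(bw(0,30,330),176),(bw(150,30,330),176),(bw(150,30,195),176)])
def c(th,r=115,t=8):return bw(70-r*np.cos(th)+t*np.sin(th)+11,30,78+r*np.sin(th)+t*np.cos(th))
W=[(c(th),176,60) for th in np.linspace(1.95,.3,18)];print([np.round(w[0]).tolist() for w in W[::4]])
plan(W,start=(bw(150,30,195),down(176)))
E
```

```text
t 34.08 from [ 432.2 -226.8  246.4]
-0.065 0.014 -0.105 0 0 0; -0.066 0.015 -0.104 0 0 0; -0.125 0 0 0 0 0; -0.125 0 0 0 0 0; -0.125 0 0 0 0 0; 0 0 0.112 0 0 0; 0 0 0.113 0 0 0; 0 0 0.112 0 0 0 

end [ 634.9 -229.5  195.2]
[[616.0, -228.0, 182.0], [573.0, -225.0, 193.0], [529.0, -222.0, 187.0], [490.0, -219.0, 165.0], [463.0, -218.0, 130.0]]
t 34.08 from [ 634.7 -229.5  195. ]
0.047 0 0.033 0 0 0; 0.026 0 -0.011 0 0 0; 0.027 0 -0.008 0 0 0; 0.027 0 -0.006 0 0 0; 0.028 0 -0.003 0 0 0; 0.028 0 -0.001 0 0 0; 0.028 0 0.003 0 0 0; 0.027 0 0.005 0 0 0; 0.027 0 0.008 0 0 0; 0.026 0 0.01 0 0 0 

0.025 0 0.013 0 0 0; 0.024 0 0.015 0 0 0; 0.022 0 0.017 0 0 0; 0.02 0 0.019 0 0 0; 0.018 0 0.022 0 0 0; 0.016 0 0.023 0 0 0; 0.014 0 0.024 0 0 0; 0.011 0 0.025 0 0 0 

end [ 458.8 -217.2  119.8]
```

>>> {"api": "servo_tool", "payload": {
  "steps": "-0.065 0.014 -0.105 0 0 0; -0.066 0.015 -0.104 0 0 0; -0.125 0 0 0 0 0; -0.125 0 0 0 0 0; -0.125 0 0 0 0 0; 0 0 0 0 0 0; 0 0 0.112 0 0 0; 0 0 0.113 0 0 0; 0 0 0.112 0 0 0; 0 0 0 0 0 0"
}}

```text
time: 35.33
eef_pos: [632.3, -228.3, 192.1]
tcp_rot: [[-0.997, 0.071, -0.005], [0.071, 0.997, 0.003], [0.006, 0.003, -1.0]]
ft_force: [-1.3, 0.3, 0.4]
opening: 0.001
finger_force: 0.0
```

>>> {"api": "servo_tool", "payload": {
  "steps": "0.047 0 0.033 0 0 0; 0.026 0 -0.011 0 0 0; 0.027 0 -0.008 0 0 0; 0.027 0 -0.006 0 0 0; 0.028 0 -0.003 0 0 0; 0.028 0 -0.001 0 0 0; 0.028 0 0.003 0 0 0; 0.027 0 0.005 0 0 0; 0.027 0 0.008 0 0 0; 0.026 0 0.01 0 0 0"
}}

```text
time: 36.58
eef_pos: [517.9, -221.2, 182.9]
tcp_rot: [[-0.997, 0.071, -0.0], [0.071, 0.997, -0.0], [0.0, -0.0, -1.0]]
ft_force: [0.8, -2.2, 1.6]
opening: -0.002
finger_force: 1.0
```

```bash
python3 - <<'E'
from h import *
def c(th,r=115,t=8):return bw(70-r*np.cos(th)+t*np.sin(th)+11,30,78+r*np.sin(th)+t*np.cos(th))
p=cam('wrist','w9')
plan([(c(th),176,60) for th in np.linspace(1.95,.3,18)[10:]])
E
```

```text
t 36.62 from [ 516.9 -220.9  182.3]
0.021 -0.001 0.011 0 -0.001 -0.001; 0.023 0 0.015 0 0 0; 0.022 0 0.017 0 0 0; 0.02 0 0.02 0 0 0; 0.019 0 0.021 0 0 0; 0.016 0 0.023 0 0 0; 0.014 0 0.024 0 0 0; 0.011 0 0.026 0 0 0 

end [ 458.6 -217.2  119.5]
```

View pics/w9.png

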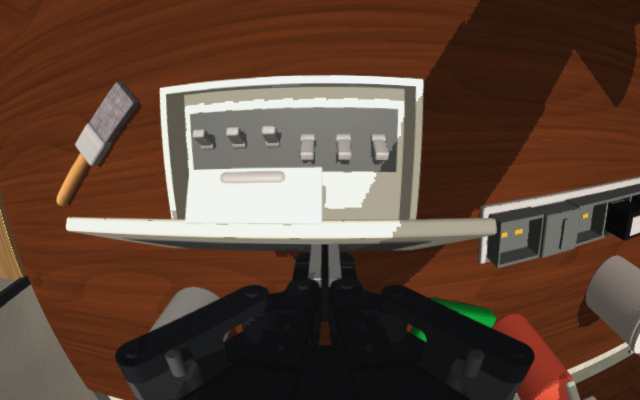

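>>> {"api": "servo_tool", "payload": {
  "steps": "0.021 0 0.011 0 0 0; 0.023 0 0.015 0 0 0; 0.022 0 0.017 0 0 0; 0.02 0 0.02 0 0 0; 0.019 0 0.021 0 0 0; 0.016 0 0.023 0 0 0; 0.014 0 0.024 0 0 0; 0.011 0 0.026 0 0 0; 0 0 0 0 0 0"
}}

```text
time: 37.75
eef_pos: [459.8, -216.7, 119.3]
tcp_rot: [[-0.997, 0.071, -0.001], [0.071, 0.997, 0.001], [0.001, 0.001, -1.0]]
ft_force: [0.2, -0.3, 0.1]
opening: 0.003
finger_force: 0.0
```

```bash
python3 - <<'E'
from h import *
P=bw(-50,0,140)
plan([(bw(-40,15,150),176),(P,176),(bw(-52,0,108),176,10)])
E
```

```text
t 37.75 from [ 459.8 -216.7  119.3]
0.037 -0.039 -0.077 0 -0.001 -0.001; 0.025 -0.038 0.025 0 0 0; 0.001 0 0.02 0 0 0; 0.001 0 0.02 0 0 0; 0.001 0 0.02 0 0 0; 0.002 0 0.02 0 0 0 

end [ 431.  -245.5  108.1]
```

>>> {"api": "servo_tool", "payload": {
  "steps": "0 0 -0.07 0 0 0; 0.035 -0.037 0 0 0 0; 0.027 -0.038 0.018 0 0 0; 0 0 0.025 0 0 0; 0 0 0.02 0 0 0; 0 0 0.02 0 0 0; 0 0 0.02 0 0 0; 0 0 0 0 0 0; 0 0 0 0 0 0"
}}

```text
time: 38.88
eef_pos: [433.8, -245.3, 107.4]
tcp_rot: [[-0.998, 0.071, 0.0], [0.071, 0.998, -0.0], [-0.0, -0.0, -1.0]]
ft_force: [-1.0, 0.2, -0.1]
opening: -0.0
finger_force: 0.0
```

>>> {"api": "servo_tool", "payload": {
  "steps": "0.01 0 0.01 0 0 0; 0.01 0 0.01 0 0 0; 0 0 0.01 0 0 0; 0 0 0 0 0 0; 0 0 0 0 0 0"
}}

```text
time: 39.5
eef_pos: [425.6, -244.7, 95.1]
tcp_rot: [[-0.997, 0.071, -0.0], [0.071, 0.997, 0.0], [0.0, 0.0, -1.0]]
ft_force: [0.1, -0.1, 0.5]
opening: 0.0
finger_force: 0.0
```

>>> {"api": "servo_tool", "payload": {
  "steps": "0 0 0.006 0 0 0; 0 0 0.006 0 0 0; 0 0 0 0 0 0; 0 0 0 0 0 0"
}}

```text
time: 40.0
eef_pos: [425.7, -244.7, 90.3]
tcp_rot: [[-0.997, 0.071, -0.0], [0.071, 0.997, 0.0], [0.0, 0.0, -1.0]]
ft_force: [0.3, 0.2, -0.8]
opening: 0.0
finger_force: 0.0
```

>>> {"api": "servo_tool", "payload": {
  "steps": "0 0 0.005 0 0 0; 0 0 0.005 0 0 0; 0 0 0 0 0 0; 0 0 0 0 0 0"
}}

```text
time: 40.5
eef_pos: [425.6, -244.7, 86.4]
tcp_rot: [[-0.997, 0.071, -0.0], [0.071, 0.997, 0.0], [0.0, 0.0, -1.0]]
ft_force: [0.4, 0.5, -0.5]
opening: -0.002
finger_force: 0.0
```

```bash
python3 - <<'E'
from h import *
w=cam('wrist')['img'];s=cam('scene')['img'];t=cam('top')['img']
a=cv2.resize(w,(400,250));b=cv2.resize(s[90:190,220:380],(400,250),interpolation=2);c=cv2.resize(t[170:290,330:522],(400,250),interpolation=2);d=cv2.resize(t[170:230,180:340],(400,150),interpolation=2)
d=np.vstack([d,np.zeros((100,400,3),np.uint8)])
cv2.imwrite('pics/m10.png',np.vstack([np.hstack([a,b]),np.hstack([c,d])])[:,:,::-1])
E
```

```text
(no output)
```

View pics/m10.png

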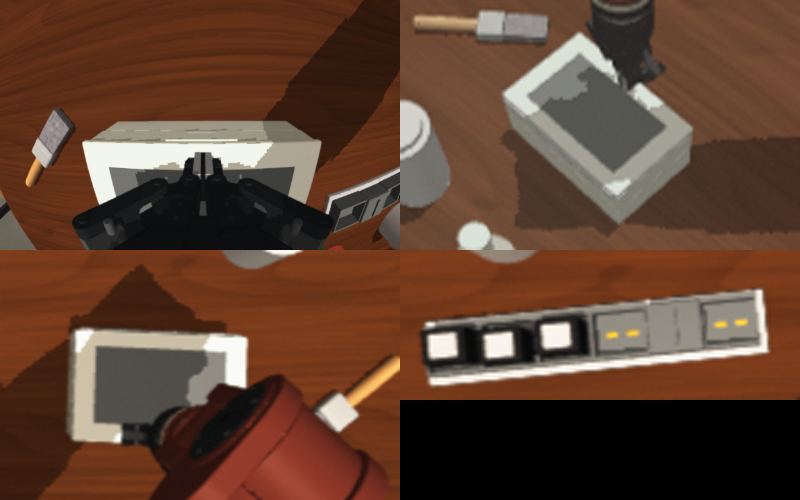

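>>> {"api": "servo_tool", "payload": {
  "steps": "0 0 0.005 0 0 0; 0 0 0 0 0 0; 0 0 0 0 0 0"
}}

```text
time: 41.02
eef_pos: [425.8, -244.9, 85.8]
tcp_rot: [[-0.998, 0.071, 0.0], [0.071, 0.998, -0.001], [-0.0, -0.001, -1.0]]
ft_force: [-3.9, 4.2, 13.0]
opening: -0.0
finger_force: 6.2
```

>>> {"api": "servo_tool", "payload": {
  "steps": "0 0 0.005 0 0 0; 0 0 0 0 0 0; 0 0 0 0 0 0"
}}

```text
time: 41.4
eef_pos: [425.9, -245.0, 85.6]
tcp_rot: [[-0.998, 0.07, 0.001], [0.07, 0.998, -0.002], [-0.001, -0.002, -1.0]]
ft_force: [-9.6, 8.0, 27.7]
opening: -0.0
finger_force: 14.1
```

>>> {"api": "servo_tool", "payload": {
  "steps": "0 0 0 0 0 0; 0 0 -0.03 0 0 0; 0 0 -0.1 0 0 0; 0 0 -0.12 0 0 0; 0 0 -0.12 0 0 0; 0 0 -0.12 0 0 0; 0 0 0 0 0 0; 0 0 0 0 0 0"
}}

```text
time: 42.4
eef_pos: [425.7, -244.7, 277.9]
tcp_rot: [[-0.997, 0.071, -0.0], [0.071, 0.997, 0.0], [0.0, 0.0, -1.0]]
ft_force: [-0.1, -0.2, -0.9]
opening: -0.003
finger_force: 0.0
```

```bash
python3 - <<'E'
from h import *
p=cam('wrist','w11');s=cam('scene');t=cam('top');g=cv2.cvtColor(p['img'],cv2.COLOR_RGB2GRAY).astype(int)
# predicted rows of lid front edge for shut / 0.1 rad, at by=+-60
for by in(-60,0,60):
    for th in(0,.1):
        q=[w2px(p,[bw(70-144*np.cos(th)+tt*np.sin(th),by,78+144*np.sin(th)+tt*np.cos(th))])[0].round(1).tolist() for tt in (0,8)];print(by,th,'bottom/top edge',q)
    c=int(q[1][0]);print('col',c,g[int(q[1][1])-25:int(q[1][1])+40,c].tolist())
for n,c in(('top',t),('scene',s)):
    for k in('spray','canister','brush_holder'):print(n,k,[np.round(d['xyz']).tolist() for d in robot.tip_of(k,c)[:1]])
    for r in plates(c,[(571,325),(575.7,261.7),(580.3,198)],25,z=80,thr=130):print(r)
print(robot.get_state()['time'],robot.get_state()['eef_pos'])
E
```

```text
-60 0 bottom/top edge [[270.3, 162.9], [269.1, 164.1]]
-60 0.1 bottom/top edge [[268.1, 165.8], [266.8, 167.9]]
col 266 [91, 89, 87, 87, 84, 82, 84, 85, 85, 83, 81, 80, 78, 77, 92, 146, 189, 196, 199, 210, 204, 199, 237, 254, 255, 255, 255, 255, 255, 255, 255, 255, 255, 255, 255, 255, 255, 255, 255, 255, 255, 255, 255, 250, 223, 169, 161, 162, 161, 161, 160, 161, 161, 160, 160, 161, 160, 161, 159, 159, 160, 161, 160, 160, 160]
0 0 bottom/top edge [[323.6, 162.3], [323.6, 163.5]]
0 0.1 bottom/top edge [[323.6, 165.2], [323.6, 167.3]]
col 323 [88, 87, 87, 86, 85, 83, 84, 85, 79, 80, 80, 81, 82, 100, 144, 189, 212, 211, 202, 235, 254, 243, 252, 254, 255, 255, 255, 255, 255, 255, 255, 255, 255, 255, 255, 255, 255, 255, 255, 255, 255, 255, 254, 235, 182, 164, 162, 162, 162, 163, 163, 162, 163, 162, 162, 161, 161, 162, 161, 160, 161, 160, 161, 160, 161]
60 0 bottom/top edge [[376.9, 162.5], [378.1, 163.7]]
60 0.1 bottom/top edge [[379.1, 165.4], [380.4, 167.5]]
col 380 [84, 81, 83, 85, 85, 84, 81, 83, 81, 79, 79, 80, 79, 84, 122, 168, 195, 200, 203, 221, 213, 217, 245, 254, 255, 255, 255, 
[... 386 characters left out ...]
, 109)
([572.8, 260.8], [(np.float64(573.1), np.float64(261.1)), (np.float64(27.8), np.float64(25.2)), 89.9], 105)
([581.9, 197.3], [(np.float64(581.7), np.float64(197.3)), (np.float64(25.9), np.float64(30.9)), 6.7], 106)
scene spray [[772.0, 46.0, 0.0]]
scene canister [[732.0, 277.0, 1.0]]
scene brush_holder [[591.0, 67.0, 49.0]]
([572.9, 321.7], [(np.float64(572.9), np.float64(321.4)), (np.float64(26.6), np.float64(30.3)), 4.7], 95)
([572.4, 259.1], [(np.float64(572.1), np.float64(258.7)), (np.float64(27.0), np.float64(30.4)), 4.7], 92)
([580.8, 195.7], [(np.float64(580.7), np.float64(195.1)), (np.float64(27.2), np.float64(30.7)), 2.4], 90)
42.85 [ 425.58421601 -244.60105511  278.1633778 ]
```

```bash
python3 -c "
from cell import robot
print(robot.close_job())"
```

```text
the job is handed in; nothing more can be done
None
```

The job is handed in at about 43 s of the 208 s allowed: the three packs stand in places 1–3, switches 1–3 are on and 4–6 off, and the spray bottle, canister and brush holder still stand. The lid is down flush: the fingertip stopped on its top at 86 mm under 28 N. I took that as shut, since I did not feel the click itself.

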